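# Push a row of ink tins up to the end stop and swing the keeper behind them

### The job

Three small tins stand touching in a row in the rail on the counter. Push them along the rail as one train, pushing with the fingertips on the hindmost tin only, until the front tin is hard against the end stop and the row is closed up. Then swing the pivoted keeper bar fully across the rail behind the last tin by pushing its upright pin; do not lift or tip the tins and leave the other things where they stand.

Things in the scene. Friction and masses are not known exactly. Their poses are not given: they have to be found in the camera images.
- rail: Fixed slide rail: plywood board 278 x 116 x 12 mm, two low aluminium strips guiding the tins (56 mm apart inside, tops 26 mm above the counter). Origin on the counter below the channel's centre line; +x along the channel to the end stop, z up. Board from x = -115 to +163 mm; rear end open. Tins stand 12 mm above the counter; in a row fully home their centres lie at x = 124, 71, 18 mm, y = 0.
- tin_front: Round tin, 53 mm in diameter, 61 mm tall, about 0.25 kg, standing upright in the rail's channel nearest the end stop. Origin at the centre of its underside.
- tin_middle: Tin of the same kind, touching the front tin from behind. Origin at the centre of its underside.
- tin_rear: Tin of the same kind, the hindmost of the row, touching the middle one; it is the one to push. Origin at the centre of its underside. The row starts 45 to 90 mm short of the end stop.
- keeper (a joint): Angle (rad) of the keeper, a flat dark steel bar 10 mm wide, 6 mm thick. 0: points straight back along the rail (-x); negative: swung outwards from the channel; 1.57 (its limit): straight across the channel. Bar direction at q in the rail's frame: (-cos q, sin q). Starts open, -0.55 to -0.1; light friction (under 1 N at the pin) keeps it where it is left.
- stop (a point): Middle of the face of the upright steel end stop, on the channel's centre line, at x = +150 mm in the rail's frame, 33 mm above the counter; the stop is 64 mm wide, its top 54 mm above the counter.
- keeper_pivot (a point): The keeper's pivot axis, at x = -17, y = -45 mm in the rail's frame (right-hand side looking to the stop), at the bar's top, 35 mm above the counter. Closed, the bar lies about 4 mm behind the last tin of a row that is fully home.
- keeper_pin (a point): Top of the keeper's upright round steel pin, 10 mm in diameter, 58 mm from the pivot; the pin stands from 35 to 69 mm above the counter.
- small_jar: Bystander: small round jar 39 mm in diameter, 46 mm tall, on the counter to the left of the rail's rear half. Origin at the centre of its underside.
- tape: Bystander: roll of tape 93 mm in diameter, 24 mm tall, lying flat to the right of the rail. Origin at the centre of its underside.
- wide_tin: Bystander: tin 69 mm in diameter, 53 mm tall, to the right of the rail. Origin at the centre of its underside.
Things that resemble listed ones, but are neither listed nor needed, are in the scene too. What is shaped like the tin_rear but yellow is not meant.

How it is judged (in metres and radians):
On the way, in this order (a step that is already met when the one before it is completed fails the run):
1. the whole row is home against the end stop while the keeper is still open (x of tin_front in the frame of rail above 0.1207 m and x of tin_middle in the frame of rail above 0.0681 m and x of tin_rear in the frame of rail above 0.0155 m and y of tin_front in the frame of rail between -0.006 and 0.006 m and z of each of tin_front, tin_middle, tin_rear in the frame of rail below 0.015 m and angle between each of tin_front, tin_middle, tin_rear's own z axis and vertical below 0.08 rad and y of tin_middle in the frame of rail between -0.006 and 0.006 m and y of tin_rear in the frame of rail between -0.006 and 0.006 m and value of joint keeper below 0.8 rad), for 0.2 s.
2. the keeper lies across the rail behind the row (value of joint keeper above 1.45 rad), for 0.2 s.
At the end, for the whole second after the job is handed in: All three tins stand upright in the channel at rest, each within 3 mm of its place in a closed row against the end stop, and the keeper lies across the rail behind them (joint above 1.45 rad) (x of tin_front in the frame of rail above 0.1207 m and x of tin_middle in the frame of rail above 0.0681 m and x of tin_rear in the frame of rail above 0.0155 m and y of tin_front in the frame of rail between -0.006 and 0.006 m and z of each of tin_front, tin_middle, tin_rear in the frame of rail below 0.015 m and angle between each of tin_front, tin_middle, tin_rear's own z axis and vertical below 0.08 rad and y of tin_middle in the frame of rail between -0.006 and 0.006 m and y of tin_rear in the frame of rail between -0.006 and 0.006 m and value of joint keeper above 1.45 rad and linear speed of each of tin_front, tin_middle, tin_rear below 0.02 m/s); the robot touches nothing.
It fails at once if a tin is lifted more than 10 mm (z of any of tin_front, tin_middle, tin_rear in the frame of rail above 0.022 m).
It fails at once if a tin is tipped by more than 0.3 rad (angle between any of tin_front, tin_middle, tin_rear's own z axis and vertical above 0.3 rad).
It fails at once if the robot pushes on the front or the middle tin (contact force between any of the fingers, the arm and tin_front above 1 N or contact force between any of the fingers, the arm and tin_middle above 1 N).
It fails at once if a bystander is moved more than 15 mm (distance of any of small_jar, tape, wide_tin from where it was at the start of the episode above 0.015 m).
It also fails if it takes over 48 s, if anything falls off the work surface, if the arm or the gripper's body presses on something with over 40 N, if the wrist force passes 120 N, or if a joint passes its speed limit or range.

### The arm

A 7-joint arm with a two-finger parallel gripper is mounted at the origin on a cart in front of the work surface, level with it; the furniture and walls round the work are solid. World frame = base frame: x ahead of the robot, y to its left, z up, the work surface at z = 0. Lengths are in mm, angles in rad, forces in N, time in s.
With the tool pointing down it reaches from about 400 to 850 mm from the base axis. Payload 4.5 kg.
Tool frame: the origin (TCP) lies at the centre of the arm's flange, where the gripper is bolted on; the fingertips stand 166 mm ahead of it and the grasp point (between the pads) lies 147 mm ahead of it; z points along the fingers, y is the direction in which the jaws open and shut (so a half turn about z gives the same grasp; the last joint's range is limited). The gripper opens to 88 mm and grips with 3 to 60 N. Pads are 18 mm wide; open, the fingers measure 123 mm over their backs; the gripper's body (75 mm by 187 mm) begins 45 mm behind the grasp point.
Start: joints at [-1.279, 0.689, -0.195, 1.565, 0.157, 0.902, -0.215], TCP at [159.324, 604.362, 404.743] pointing down, gripper open.
Joint ranges: [-3.01, 3.01], [-0.46, 2.08], [-1.47, 1.51], [0.13, 2.56], [-1, 4.14], [0.04, 2.09], [-2.66, 2.66]. Speed limits (rad/s): [2.57, 2.57, 3.14, 3.14, 3.14, 3.14, 3.14].

### API

Orientations are given as a rotation vector (axis times angle).
In Python, from cell import ctrl gives the robot as it stands. The module is installed in compiled form; this text tells all that it offers.
- The arm moves only by the shell command python3 -m handwheel 'ROWS' [OPENING]. ROWS is JSON, a list of rows, each a list of 6 numbers: the shift along the tool's x, y, z in units of 30 mm (1.0 is 30 mm), then the turn, a rotation vector about the tool's x, y, z in units of 6 degrees (1.0 is 6 degrees). In form: [[dx, dy, dz, ax, ay, az], ...]. A call has 1 to 20 rows; each row is the pose to reach, as a shift and turn from the pose commanded when the call began, along the tool's axes at that moment; what a row does not reach only later rows make up. A row lasts 1/12 s, in which the tool goes at most 41.7 mm and 7.16 degrees, less where a joint would pass 70% of its speed; a pose out of reach is approached as far as the arm can. A call with a gripper value outside its range is refused whole. OPENING is the finger opening in mm, from 0 to 88.1, set as the call begins (- or left out, the last holds). The fingers move at their own pace and stop on an object; the grip force is fixed at half the most. Time passes only in rows, so rows that repeat a pose let the fingers close. It gives the time, the measured TCP pose, the force and the opening at its end, in the units of the state.
- ctrl.sense(): the state, without advancing time (a new reading comes with each control period).
- ctrl.read_camera(name): name is "scene" or "top" or "wrist"; returns the picture (480x640x3 uint8, red, green, blue); there is no depth.
- ctrl.camera_params(name): a dict with "fx", "fy", "cx", "cy" (pixels), "camera_from_world" (4x4, takes a point from world to camera coordinates). Camera axes: x right, y up, looking along -z (the intrinsics and any distortion apply to the point x, -y, -z); pixel columns grow to the right and rows downward; lengths in mm; the calibration is good to about 2 mm. The wrist camera is an equidistant fisheye: a pixel r from the principal point sees the ray r / f radians off the axis. A picture is of the moment at which its call begins: read the wrist's pose just before it. camera_params takes no time and is no camera call; for the wrist camera it gives the pose at the moment of the call.
- ctrl.finish_job(): hands the job in, once; it reports no verdict.
The state is a dict: "t": time; "q": joint angles; "qvel": joint speeds; "tau": joint torques, N m; "tool_pos": TCP position; "eef_rot": TCP orientation; "ft_force": force on the tool from outside, world axes, zero at the start; "ft_torque": the same for the moment, N m; "finger_gap": finger opening in mm.
Only numpy, scipy, OpenCV 4.12 (cv2) and the standard library are available. Lean on these libraries where they do the work, as an engineer would, in place of code of your own. Each camera call takes 0.05 s, during which the arm holds its last target.

## Working session

There is one attempt and no reset: what is moved stays moved. The work goes in short steps, Python scripts to look and compute and a shell command to move; the robot and the scene stay as the last step left them, time stands still between calls to the robot, and variables do not carry over. Pictures are saved under pics/ and viewed, and the job is handed in when it is done.

```bash
mkdir -p pics; ls; python3 - <<'E'
from cell import ctrl
import cv2
s=ctrl.sense();print(s)
for n in("scene","top","wrist"):
    p=ctrl.camera_params(n);print(n,p)
    cv2.imwrite(f"pics/{n}0.png",ctrl.read_camera(n)[:,:,::-1])
E
```

```text
pics
{'t': 0.0, 'q': array([-1.27921524,  0.68999649, -0.19453581,  1.56635507,  0.15731231,
        0.90250677, -0.21510782]), 'qvel': array([-3.53805444e-05, -2.50624572e-03, -2.79098540e-04, -7.69666654e-04,
       -1.13036602e-04, -1.53216574e-03, -1.87571985e-04]), 'tau': array([-1.44885376e-03, -5.27556145e+01, -1.26755700e+00, -1.53431082e+01,
       -5.27177425e-02,  6.81307109e-03,  1.80449906e-04]), 'tool_pos': array([159.26880062, 604.02037681, 403.89956543]), 'eef_rot': array([-4.03627638e-01, -3.11544484e+00,  2.93359350e-03]), 'ft_force': array([-0.25525993,  0.16316213, -0.70075387]), 'ft_torque': array([-0.00457523,  0.03746667, -0.00648684]), 'finger_gap': 88.29201652128243}
scene {'fx': 444.7315716742367, 'fy': 444.7315716742367, 'cx': 328.52274727356337, 'cy': 228.3596770010635, 'camera_from_world': array([[ 6.88206061e-01, -7.25472247e-01, -7.90168770e-03,
        -4.34290598e+02],
       [ 3.55550918e-01,  3.27753267e-01,  8.75306427e-01,
        -2.68172526e+02],
       [-6.32420716e-01, -6.05200641e-01,  4.83504108e-01,
        -7.15382376e+02],
       [ 0.0000
[... 312 characters left out ...]
50076222e-02,  9.47792482e-02,
        -6.21997857e+02],
       [-9.51085891e-02,  2.30067899e-02,  9.95201007e-01,
        -9.25153898e+02],
       [ 0.00000000e+00,  0.00000000e+00,  0.00000000e+00,
         1.00000000e+00]])}
wrist {'fx': 371.64829954431775, 'fy': 371.64829954431775, 'cx': 315.0971893938488, 'cy': 243.7746136775536, 'camera_from_world': array([[ 2.55173288e-01,  9.66893090e-01, -2.08454608e-03,
        -6.24856482e+02],
       [-9.34079816e-01,  2.45955469e-01, -2.58845136e-01,
         3.64505080e+01],
       [-2.49762868e-01,  6.79974967e-02,  9.65916586e-01,
        -3.89778790e+02],
       [ 0.00000000e+00,  0.00000000e+00,  0.00000000e+00,
         1.00000000e+00]])}
```

View pics/top0.png

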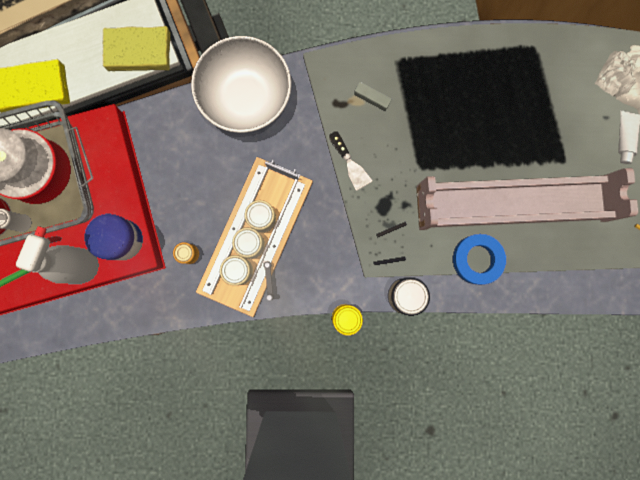

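View pics/scene0.png

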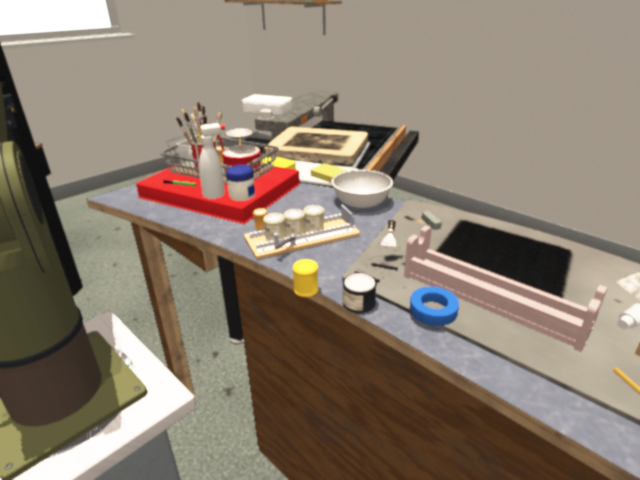

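View pics/wrist0.png

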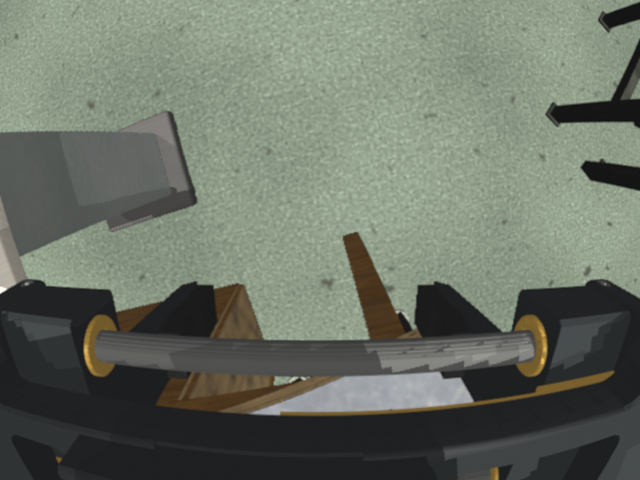

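The top view shows the rail running from (228,300) at its open rear to (285,168) at the stop. The three cream tins are at about (260,215), (247,242) and (235,269), and the keeper with its pin is near (268,268)-(270,298). The small jar is at (185,252), the tape at (480,259) and the wide tin at (410,296). The yellow lookalike at (347,320) is not the tin meant.

```bash
python3 - <<'E'
import cv2
im=cv2.imread("pics/top0.png")
c=im[145:325,170:330]
cv2.imwrite("pics/top0c.png",cv2.resize(c,None,fx=3.3,fy=3.3,interpolation=cv2.INTER_CUBIC))
E
```

```text
(no output)
```

View pics/top0c.png

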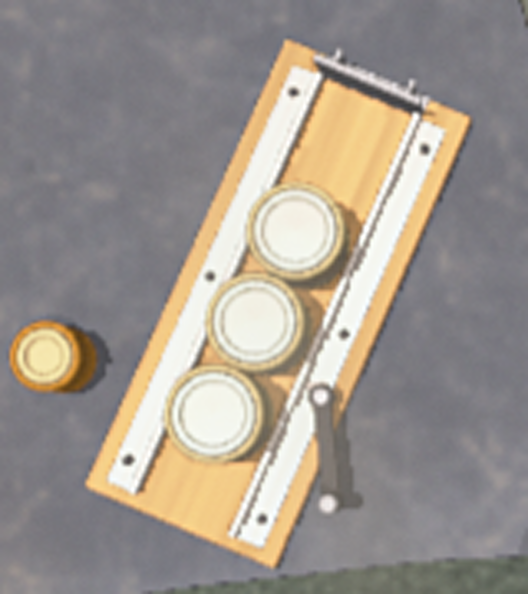

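The crop shows the board corners at about (87,487), (275,567), (469,118) and (286,40). The tins are at (297,231), (256,322) and (214,413), the pivot is at (320,396) and the pin top at (328,504).

```bash
cat > h.py <<'E'
import numpy as np, cv2
from cell import ctrl
def ray(n,uv,p=None):
    p=p or ctrl.camera_params(n)
    T=p["camera_from_world"];R=T[:3,:3];o=-R.T@T[:3,3]
    a=(uv[0]-p["cx"])/p["fx"];b=(uv[1]-p["cy"])/p["fy"]
    if n=="wrist":
        r=np.hypot(a,b);s=np.sin(r)/max(r,1e-9);d=np.array([a*s,-b*s,-np.cos(r)])
    else: d=np.array([a,-b,-1.])
    return o,R.T@d
def onz(n,uv,z,p=None):
    o,d=ray(n,uv,p);return o+d*(z-o[2])/d[2]
def proj(n,X,p=None):
    p=p or ctrl.camera_params(n);T=p["camera_from_world"];c=T[:3,:3]@np.array(X,float)+T[:3,3]
    if n=="wrist":
        th=np.arctan2(np.hypot(c[0],c[1]),-c[2]);k=th/max(np.hypot(c[0],c[1]),1e-9)
        return p["cx"]+p["fx"]*c[0]*k,p["cy"]-p["fy"]*c[1]*k
    return p["cx"]+p["fx"]*c[0]/-c[2],p["cy"]-p["fy"]*c[1]/-c[2]
E
python3 - <<'E'
from h import *
f=lambda x,y:(x/3.3+170-.35,y/3.3+145-.35)
C=[onz("top",f(*c),12) for c in[(87,487),(275,567),(469,118),(286,40)]]
RL,RR,FR,FL=C
print([c.round(1) for c in C]); print([np.linalg.norm(C[i]-C[(i+1)%4]).round(1) for i in range(4)])
ang=np.arctan2(*((FL+FR-RL-RR)[[1,0]]));print("ang",ang, np.degrees(ang))
ctr=sum(C)/4; ux=np.array([np.cos(ang),np.sin(ang),0]);uy=np.array([-ux[1],ux[0],0])
O=ctr-24*ux;O[2]=0;print("origin",O.round(1))
def rl(X):d=X-O;return np.round([d@ux,d@uy],1)
for n,c,z in[("tf",(297,231),73),("tm",(256,322),73),("tr",(214,413),73),("piv",(320,396),36),("pin",(328,504),69),("stopL",(316,58),54),("stopR",(428,104),54),("jar",(45,355),46)]:
    X=onz("top",f(*c),z);print(n,X.round(1),rl(X))
E
```

```text
[array([511.3, 186.7,  12. ]), array([468.5,  81.2,  12. ]), array([723.4, -23.1,  12. ]), array([766.8,  82.3,  12. ])]
[np.float64(113.8), np.float64(275.4), np.float64(113.9), np.float64(276.0)]
ang -0.38815039618633196 -22.239379517807624
origin [595.3  90.9   0. ]
tf [648.9  68.   73. ] [58.3 -0.9]
tm [600.2  88.4  73. ] [ 5.5 -0.4]
tr [552.  109.2  73. ] [-47.    0.6]
piv [562.9  56.6  36. ] [-17. -44.]
pin [505.2  48.7  69. ] [-67.4 -73.1]
stopL [746.9  61.5  54. ] [151.4  30.2]
stopR [ 7.224e+02 -1.000e-01  5.400e+01] [152.1 -36.1]
jar [582.7 204.7  46. ] [-54.8 100.6]
```

```bash
cat >> h.py <<'E'
from scipy.spatial.transform import Rotation as Ro
ANG=-0.38815;UX=np.array([np.cos(ANG),np.sin(ANG),0]);UY=np.array([-UX[1],UX[0],0]);O=np.array([595.3,90.9,0])
def rail(X):d=np.array(X)-O;return np.round([d@UX,d@UY,d[2]],1)
def world(x,y,z):return O+x*UX+y*UY+np.array([0,0,z])
# goal tool: x = -rail x, z down, y = rail y
RG=np.column_stack([-UX,UY,[0,0,-1.]])
def plan(tip,Rg=RG):
    "tip = rail coords of fingertip; gives the row (units)"
    s=ctrl.sense();R=Ro.from_rotvec(s["eef_rot"]).as_matrix()
    g=world(*tip)-166*Rg[:,2]
    d=R.T@(g-s["tool_pos"])/30;a=np.degrees(Ro.from_matrix(R.T@Rg).as_rotvec())/6
    print("row",np.r_[d,a].round(3)); return d,a
def where():
    s=ctrl.sense();R=Ro.from_rotvec(s["eef_rot"]).as_matrix()
    print("t",round(s["t"],2),"tip rail",rail(s["tool_pos"]+166*R[:,2]),"F",(s["ft_force"]).round(1),"gap",round(s["finger_gap"],1),"q",s["q"].round(2))
E
python3 - <<'E'
from h import *
where(); print(RG, np.linalg.det(RG))
plan((-112,0,120))
for uv in[(30,250),(90,270),(107,236)]:
  for z in(0,120,200): print(uv,z,onz("top",uv,z).round())
for uv in [(212,195),(212,125)]: print(uv, [proj("scene",(560+dx,400,z)) for dx in(0,) for z in (0,150)])
E
```

```text
t 0.15 tip rail [-597.8  309.8  238.1] F [-0.5  0.3  1.1] gap 87.8 q [-1.28  0.69 -0.19  1.57  0.16  0.9  -0.22]
[[-0.92561083  0.37847668  0.        ]
 [ 0.37847668  0.92561083  0.        ]
 [-0.          0.         -1.        ]] 1.0
row [-1.4711e+01 -1.2348e+01  3.9560e+00 -1.3000e-02  2.0000e-03  1.2460e+00]
(30, 250) 0 [585. 499.   0.]
(30, 250) 120 [579. 436. 120.]
(30, 250) 200 [574. 394. 200.]
(90, 270) 0 [550. 386.   0.]
(90, 270) 120 [548. 338. 120.]
(90, 270) 200 [546. 305. 200.]
(107, 236) 0 [614. 358.   0.]
(107, 236) 120 [604. 313. 120.]
(107, 236) 200 [597. 283. 200.]
(212, 195) [(np.float64(213.54919626479364), np.float64(207.32463579628777)), (np.float64(206.3942451167187), np.float64(158.96905772851696))]
(212, 125) [(np.float64(213.54919626479364), np.float64(207.32463579628777)), (np.float64(206.3942451167187), np.float64(158.96905772851696))]
```

```bash
python3 -m handwheel '[[-0.4,-0.3,0,0,0,0],[-1.2,-1,0,0,0,0.1],[-2.1,-1.7,0,0,0,0.2],[-3,-2.5,0,0,0,0.3],[-3.9,-3.3,0,0,0,0.4],[-4.8,-4,0,0,0,0.5],[-5.7,-4.8,0,0,0,0.6],[-6.6,-5.5,0,0,0,0.7],[-7.5,-6.3,0,0,0,0.8],[-8.4,-7,0,0,0,0.9],[-9.3,-7.8,0,0,0,1],[-10.2,-8.6,0,0,0,1.1],[-11.1,-9.3,0,0,0,1.2],[-12,-10,0,0,0,1.25],[-12.8,-10.7,0,0,0,1.25],[-13.5,-11.3,0,0,0,1.25],[-14.1,-11.8,0,0,0,1.25],[-14.5,-12.2,0,0,0,1.25],[-14.7,-12.35,0,0,0,1.25],[-14.7,-12.35,0,0,0,1.25]]' 0; python3 - <<'E'
from h import *
where();plan((-112,0,120))
cv2.imwrite("pics/top1.png",ctrl.read_camera("top")[:,:,::-1])
p=ctrl.camera_params("wrist");cv2.imwrite("pics/wrist1.png",ctrl.read_camera("wrist")[:,:,::-1])
for x,y in[(-115,58),(-115,-58),(163,58),(163,-58)]:print(np.round(proj("wrist",world(x,y,12),p)))
E
```

```text
t: 1.82
tool_pos: [492.1, 132.1, 404.5]
eef_rot: [0.612, 3.081, -0.001]
ft_force: [0.2, 1.5, 0.4]
finger_gap: 0.8
t 1.82 tip rail [-111.    -1.1  238.5] F [0.2 1.5 0.4] gap 0.8 q [-0.21  0.54 -0.23  1.91  0.18  0.71  0.64]
row [ 0.031  0.034  3.95  -0.006  0.004 -0.039]
[371. 209.]
[257. 209.]
[359. 421.]
[271. 421.]
```

View pics/wrist1.png

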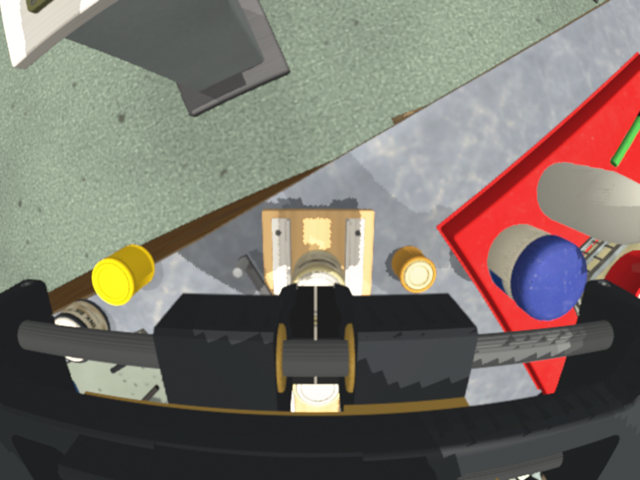

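View pics/top1.png

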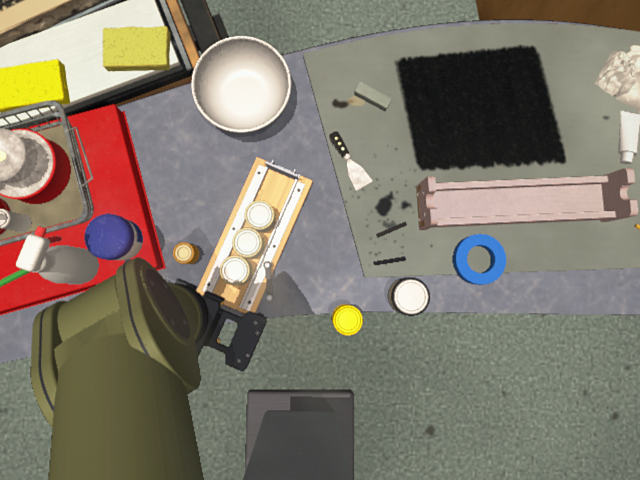

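The wrist view shows the rail's rear end at (262,210)-(374,210), a few pixels right of the prediction. The path down behind the rear tin (320,265) is clear. I'll descend part way and then recheck.

```bash
python3 -m handwheel '[[0,0,0.4,0,0,0],[0,0,1.2,0,0,0],[0,0.1,2,0,0,0],[0,0.1,2.8,0,0,0],[0,0.1,3.6,0,0,0],[0,0.1,4.4,0,0,0],[0,0.1,5,0,0,0],[0,0.1,5.4,0,0,0],[0,0.1,5.5,0,0,0],[0,0.1,5.5,0,0,0]]'; python3 - <<'E'
from h import *
where()
p=ctrl.camera_params("wrist");im=ctrl.read_camera("wrist")[:,:,::-1];cv2.imwrite("pics/wrist2.png",im)
s=ctrl.sense();R=Ro.from_rotvec(s["eef_rot"]).as_matrix();print(np.round(proj("wrist",s["tool_pos"]+166*R[:,2],p)))
for x,y in[(-115,58),(-115,-58)]:print(np.round(proj("wrist",world(x,y,12),p)))
print(np.round(proj("wrist",world(-67,-73,69),p)))
cv2.imwrite("pics/wrist2c.png",cv2.resize(im[150:400,180:460],None,fx=2.4,fy=2.4))
E
```

```text
t: 2.75
tool_pos: [491.6, 138.0, 239.1]
eef_rot: [-0.602, -3.081, -0.0]
ft_force: [-1.3, -0.4, 0.3]
finger_gap: 0.5
t 2.75 tip rail [-114.1    4.3   73.1] F [-1.3 -0.4  0.3] gap 0.5 q [-0.29  0.82 -0.12  2.03  0.28  0.3   0.54]
[313. 305.]
[404. 259.]
[210. 258.]
[165. 378.]
```

View pics/wrist2c.png

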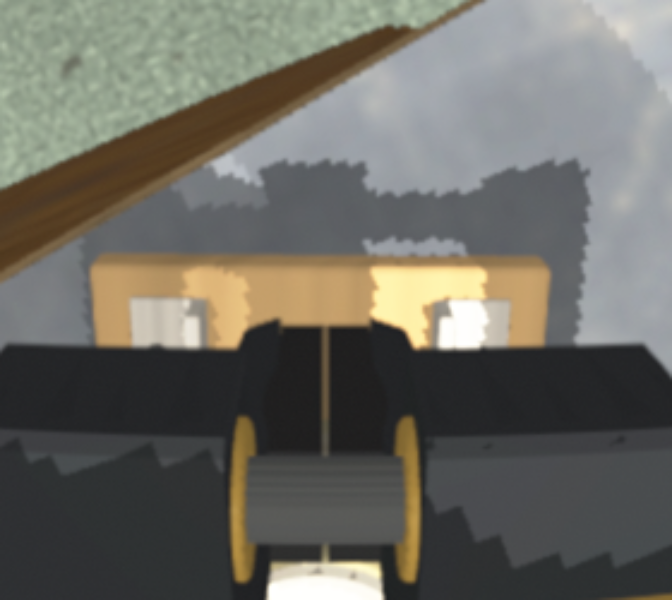

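```bash
sed -i 's/O=np.array(\[595.3,90.9,0\])/O=np.array([595.3,90.9,0])+3*UY/' h.py; python3 - <<'E'
from h import *
for i in range(3):
    where(); ctrl.read_camera("top")
plan((-113,0,30))
E
```

```text
t 2.8 tip rail [-113.4    1.3   73.9] F [ 0.1 -0.2  0.4] gap 0.4 q [-0.29  0.82 -0.11  2.03  0.28  0.3   0.54]
t 2.85 tip rail [-112.9    1.3   74.3] F [ 1.3  0.9 -0.1] gap 0.5 q [-0.29  0.82 -0.11  2.03  0.28  0.3   0.54]
t 2.9 tip rail [-112.5    1.2   74.6] F [ 0.7 -0.3 -0.6] gap 0.4 q [-0.29  0.82 -0.11  2.03  0.28  0.3   0.54]
row [ 0.02  -0.028  1.489  0.014  0.011 -0.   ]
```

```bash
python3 -m handwheel '[[0,0,0.4,0,0,0],[0,-0.03,0.9,0,0,0],[0,-0.03,1.3,0,0,0],[0,-0.03,1.45,0,0,0],[0,-0.03,1.48,0,0,0],[0,-0.03,1.48,0,0,0],[0,-0.03,1.48,0,0,0]]'; python3 -m handwheel '[[-0.1,0,0,0,0,0],[-0.25,0,0,0,0,0],[-0.4,0,0,0,0,0],[-0.55,0,0,0,0,0],[-0.65,0,0,0,0,0],[-0.75,0,0,0,0,0],[-0.82,0,0,0,0,0],[-0.9,0,0,0,0,0],[-0.98,0,0,0,0,0],[-1.06,0,0,0,0,0],[-1.14,0,0,0,0,0],[-1.22,0,0,0,0,0],[-1.3,0,0,0,0,0],[-1.38,0,0,0,0,0],[-1.46,0,0,0,0,0],[-1.5,0,0,0,0,0],[-1.5,0,0,0,0,0]]';python3 - <<'E'
from h import *
where()
im=ctrl.read_camera("top")[:,:,::-1];cv2.imwrite("pics/top3.png",cv2.resize(im[145:325,170:330],None,fx=3.3,fy=3.3,interpolation=cv2.INTER_CUBIC))
E
```

```text
t: 3.53
tool_pos: [492.4, 135.8, 196.1]
eef_rot: [0.607, 3.081, 0.001]
ft_force: [0.1, 0.3, 0.9]
finger_gap: 0.5
t: 4.95
tool_pos: [532.1, 119.3, 195.2]
eef_rot: [-0.604, -3.079, 0.001]
ft_force: [-3.5, 1.6, 3.1]
finger_gap: 0.1
t 4.95 tip rail [-69.9  -0.8  29.2] F [-3.5  1.6  3.1] gap 0.1 q [-0.24  0.92 -0.12  1.94  0.31  0.3   0.58]
```

View pics/top3.png

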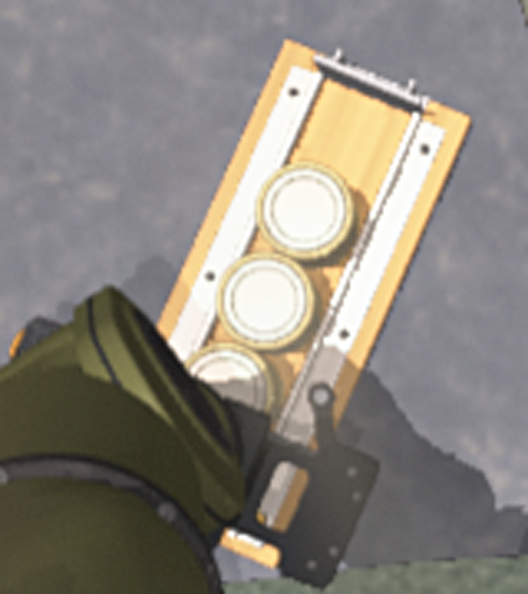

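The row is moving as one train. The front tin is now at crop (306,210), about 13 mm further on, with roughly 4 N of push. Continuing.

```bash
python3 -m handwheel '[[-0.06,0,0,0,0,0],[-0.14,0,0,0,0,0],[-0.22,0,0,0,0,0],[-0.3,0,0,0,0,0],[-0.38,0,0,0,0,0],[-0.46,0,0,0,0,0],[-0.54,0,0,0,0,0],[-0.62,0,0,0,0,0],[-0.7,0,0,0,0,0],[-0.78,0,0,0,0,0],[-0.86,0,0,0,0,0],[-0.94,0,0,0,0,0],[-1.02,0,0,0,0,0],[-1.1,0,0,0,0,0],[-1.18,0,0,0,0,0],[-1.26,0,0,0,0,0],[-1.34,0,0,0,0,0],[-1.42,0,0,0,0,0],[-1.5,0,0,0,0,0],[-1.5,0,0,0,0,0]]';python3 - <<'E'
from h import *
where()
im=ctrl.read_camera("top")[:,:,::-1];cv2.imwrite("pics/top4.png",cv2.resize(im[145:325,170:330],None,fx=3.3,fy=3.3,interpolation=cv2.INTER_CUBIC))
E
```

```text
t: 6.67
tool_pos: [573.8, 102.3, 195.2]
eef_rot: [-0.604, -3.078, 0.001]
ft_force: [-4.5, 2.3, 3.7]
finger_gap: 0.2
t 6.67 tip rail [-25.   -0.8  29.2] F [-4.5  2.3  3.7] gap 0.2 q [-0.17  0.95 -0.15  1.82  0.31  0.4   0.64]
```

View pics/top4.png

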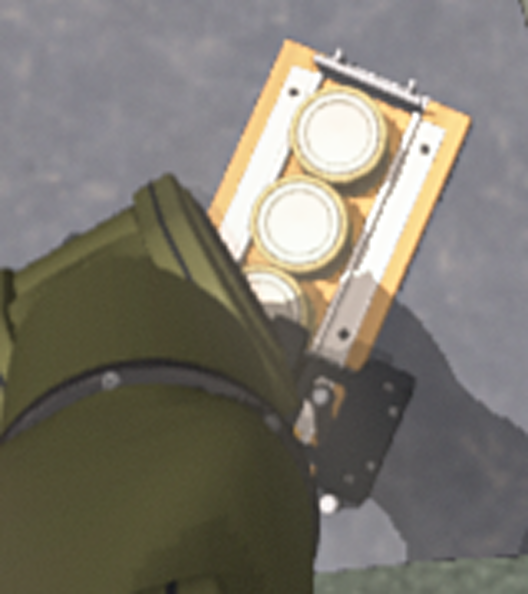

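```bash
python3 - <<'E'
from h import *
f=lambda x,y:(x/3.3+170-.35,y/3.3+145-.35)
for c in[(340,133),(299,225)]:print(rail(onz("top",f(*c),73)))
E
python3 -m handwheel '[[-0.04,0,0,0,0,0],[-0.08,0,0,0,0,0],[-0.12,0,0,0,0,0],[-0.16,0,0,0,0,0],[-0.2,0,0,0,0,0],[-0.2,0,0,0,0,0]]'
python3 -m handwheel '[[-0.03,0,0,0,0,0],[-0.06,0,0,0,0,0],[-0.06,0,0,0,0,0]]'
```

```text
[115.6  -3.9  73. ]
[61.7 -3.6 73. ]
t: 7.22
tool_pos: [579.0, 100.3, 195.2]
eef_rot: [-0.603, -3.078, 0.001]
ft_force: [-5.6, 2.0, 4.0]
finger_gap: 0.4
t: 7.47
tool_pos: [580.6, 99.7, 195.2]
eef_rot: [-0.603, -3.078, 0.001]
ft_force: [-5.9, 3.3, 4.7]
finger_gap: 0.2
```

```bash
for i in 1; do python3 -m handwheel '[[-0.03,0,0,0,0,0],[-0.06,0,0,0,0,0],[-0.06,0,0,0,0,0]]'; done; python3 -m handwheel '[[-0.03,0,0,0,0,0],[-0.06,0,0,0,0,0],[-0.06,0,0,0,0,0]]'; python3 -m handwheel '[[-0.03,0,0,0,0,0],[-0.06,0,0,0,0,0],[-0.06,0,0,0,0,0]]'
```

```text
t: 7.72
tool_pos: [582.0, 99.2, 195.1]
eef_rot: [-0.603, -3.077, 0.001]
ft_force: [-6.9, 2.6, 4.9]
finger_gap: 0.3
t: 7.97
tool_pos: [582.4, 99.1, 195.1]
eef_rot: [-0.601, -3.074, 0.001]
ft_force: [-10.2, 4.0, 8.1]
finger_gap: 0.3
t: 8.22
tool_pos: [582.9, 99.0, 195.1]
eef_rot: [-0.599, -3.072, 0.002]
ft_force: [-14.9, 5.1, 11.0]
finger_gap: 0.3
```

```bash
python3 -m handwheel '[[-0.02,0,0,0,0,0],[-0.02,0,0,0,0,0],[-0.02,0,0,0,0,0],[-0.02,0,0,0,0,0]]'; python3 - <<'E'
from h import *
where()
im=ctrl.read_camera("top")[:,:,::-1];cv2.imwrite("pics/top5.png",cv2.resize(im[145:325,170:330],None,fx=3.3,fy=3.3,interpolation=cv2.INTER_CUBIC))
im=ctrl.read_camera("scene")[:,:,::-1];cv2.imwrite("pics/sc5.png",cv2.resize(im[180:280,220:380],None,fx=4,fy=4,interpolation=cv2.INTER_CUBIC))
E
```

```text
t: 8.55
tool_pos: [583.0, 99.0, 195.1]
eef_rot: [-0.599, -3.071, 0.002]
ft_force: [-14.8, 5.3, 11.3]
finger_gap: 0.0
t 8.55 tip rail [-16.5  -0.8  29.1] F [-14.8   5.3  11.3] gap 0.0 q [-0.15  0.95 -0.16  1.79  0.31  0.44  0.65]
```

View pics/top5.png

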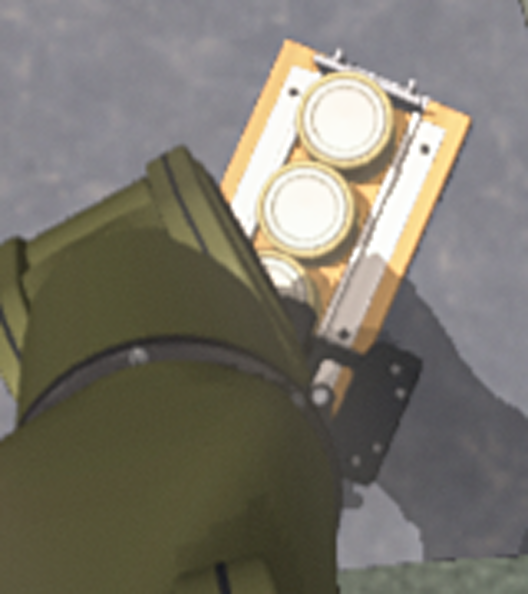

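View pics/sc5.png

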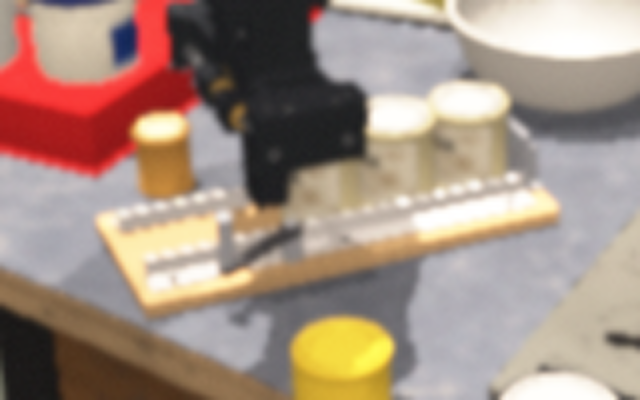

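The row is home: further pushing only raised the force to about 15 N, and the front tin sits against the stop at crop (346,118). Backing off and rising now.

```bash
python3 -m handwheel '[[0.1,0,0,0,0,0],[0.3,0,0,0,0,0],[0.6,0,0,0,0,0],[0.9,0,0,0,0,0],[1,0,0,0,0,0],[1,0,-0.4,0,0,0],[1,0,-1,0,0,0],[1,0,-1.7,0,0,0],[1,0,-2.2,0,0,0],[1,0,-2.4,0,0,0],[1,0,-2.4,0,0,0],[1,0,-2.4,0,0,0]]';python3 - <<'E'
from h import *
where();plan((-67,-112,100));plan((-67,-112,45))
im=ctrl.read_camera("top")[:,:,::-1];cv2.imwrite("pics/top6.png",cv2.resize(im[145:325,170:330],None,fx=3.3,fy=3.3,interpolation=cv2.INTER_CUBIC))
E
```

```text
t: 9.65
tool_pos: [560.5, 107.4, 267.5]
eef_rot: [0.607, 3.082, 0.0]
ft_force: [0.4, 0.3, 0.4]
finger_gap: 0.1
t 9.65 tip rail [-38.3  -0.8 101.5] F [0.4 0.3 0.4] gap 0.1 q [-0.16  0.82 -0.19  1.84  0.28  0.51  0.64]
row [ 9.490e-01 -3.706e+00  4.900e-02  3.000e-03  7.000e-03 -9.000e-03]
row [ 9.510e-01 -3.706e+00  1.883e+00  3.000e-03  7.000e-03 -9.000e-03]
```

View pics/top6.png

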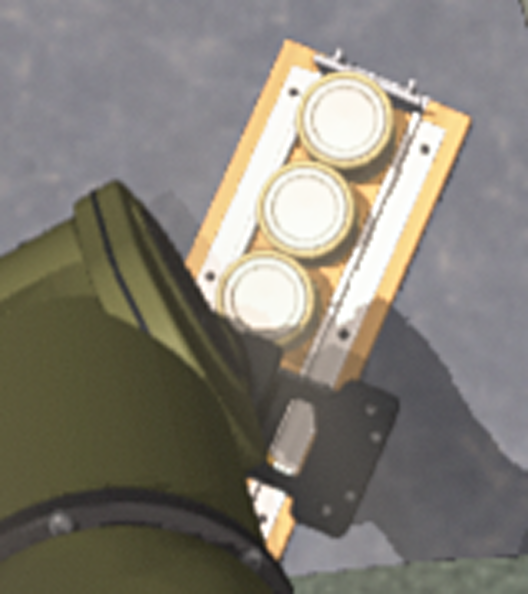

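The tins are at crop (346,119), (306,210) and (265,300), closed up against the stop. Moving over to the pin's outer side.

```bash
python3 -m handwheel '[[0.1,-0.4,0,0,0,0],[0.3,-1,0,0,0,0],[0.5,-1.8,0,0,0,0],[0.7,-2.6,0,0,0,0],[0.85,-3.3,0,0,0,0],[0.95,-3.6,0,0,0,0],[0.95,-3.7,0,0,0,0],[0.95,-3.7,0,0,0,0],[0.95,-3.7,0.01,0,0,0]]';python3 - <<'E'
from h import *
where();plan((-67,-112,45))
p=ctrl.camera_params("wrist");im=ctrl.read_camera("wrist")[:,:,::-1];cv2.imwrite("pics/wrist7.png",im)
im=ctrl.read_camera("top")[:,:,::-1];cv2.imwrite("pics/top7.png",cv2.resize(im[145:345,150:350],None,fx=3,fy=3,interpolation=cv2.INTER_CUBIC))
print(proj("wrist",world(-67.3,-75.8,69),p))
E
```

```text
t: 10.45
tool_pos: [492.9, 16.9, 266.8]
eef_rot: [0.605, 3.082, 0.003]
ft_force: [-0.3, 0.8, 0.0]
finger_gap: 0.4
t 10.45 tip rail [ -66.6 -110.   100.8] F [-0.3  0.8  0. ] gap 0.4 q [-0.03  0.76 -0.16  2.07  0.35  0.33  0.71]
row [ 0.009 -0.061  1.861  0.017  0.007  0.005]
(np.float64(379.3254068334869), np.float64(276.0352114913025))
```

View pics/wrist7.png

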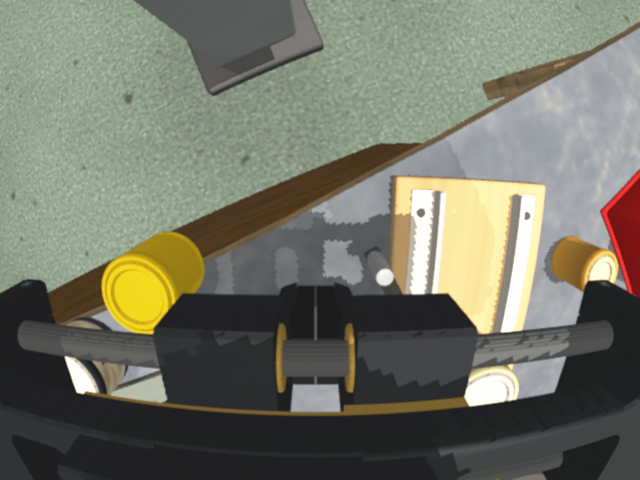

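View pics/top7.png

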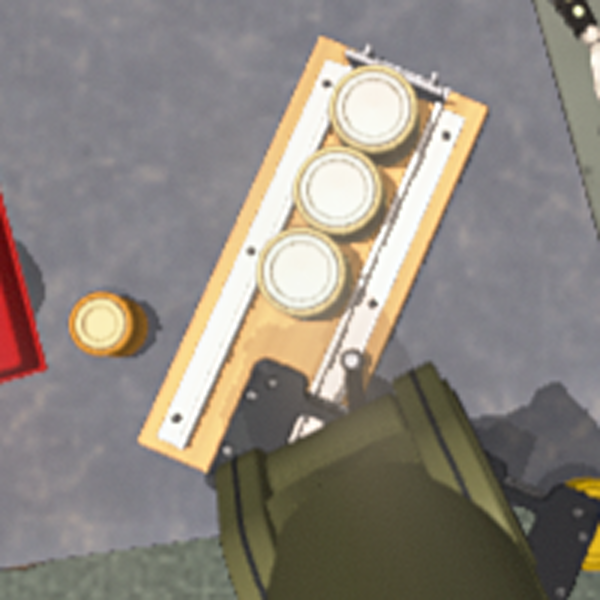

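The wrist view shows the pin top at (385,276), within 3 mm of where the rail frame puts it, and the fingers are outside it. Descending to 45 mm, which is above the bar and below the pin top.

```bash
python3 -m handwheel '[[0,0,0.4,0,0,0],[0,0,0.9,0,0,0],[0,0,1.4,0,0,0],[0,0,1.7,0,0,0],[0,0,1.85,0,0,0],[0,0,1.85,0,0,0],[0,0,1.85,0,0,0],[0,0,1.85,0,0,0]]';python3 - <<'E'
from h import *
where();plan((-67.9,-95.3,45));plan((-75,-67.5,45));plan((-67.9,-39.7,45))
E
```

```text
t: 11.22
tool_pos: [492.2, 15.9, 212.0]
eef_rot: [0.606, 3.082, 0.001]
ft_force: [0.2, 0.1, 0.8]
finger_gap: 0.4
t 11.22 tip rail [ -66.9 -111.3   46. ] F [0.2 0.1 0.8] gap 0.4 q [-0.07  0.87 -0.09  2.1   0.38  0.2   0.68]
row [ 0.03   0.537  0.035  0.007  0.008 -0.004]
row [ 0.267  1.464  0.035  0.007  0.008 -0.004]
row [ 0.031  2.391  0.036  0.007  0.008 -0.004]
```

```bash
python3 -m handwheel '[[0,0.1,0,0,0,0],[0,0.25,0,0,0,0],[0.01,0.4,0,0,0,0],[0.03,0.52,0,0,0,0],[0.08,0.63,0,0,0,0],[0.12,0.74,0,0,0,0],[0.17,0.86,0,0,0,0],[0.21,0.97,0,0,0,0],[0.24,1.09,0,0,0,0],[0.25,1.21,0,0,0,0],[0.26,1.33,0,0,0,0],[0.27,1.45,0,0,0,0],[0.26,1.57,0,0,0,0],[0.25,1.69,0,0,0,0],[0.24,1.81,0,0,0,0],[0.21,1.93,0,0,0,0],[0.17,2.05,0,0,0,0],[0.12,2.16,0,0,0,0],[0.12,2.16,0,0,0,0]]';python3 - <<'E'
from h import *
where();
p=ctrl.camera_params("wrist");im=ctrl.read_camera("wrist")[:,:,::-1];cv2.imwrite("pics/wrist8.png",im)
im=ctrl.read_camera("scene")[:,:,::-1];cv2.imwrite("pics/sc8.png",cv2.resize(im[180:280,220:380],None,fx=4,fy=4,interpolation=cv2.INTER_CUBIC))
E
```

```text
t: 12.8
tool_pos: [514.0, 77.9, 211.6]
eef_rot: [0.605, 3.081, 0.002]
ft_force: [0.1, -0.0, -0.1]
finger_gap: 0.4
t 12.8 tip rail [-70.2 -45.6  45.6] F [ 0.1 -0.  -0.1] gap 0.4 q [-0.17  0.88 -0.11  2.01  0.33  0.26  0.62]
```

View pics/wrist8.png

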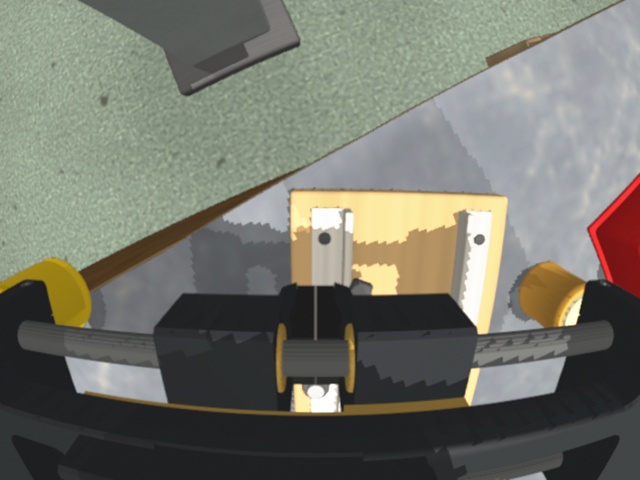

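View pics/sc8.png

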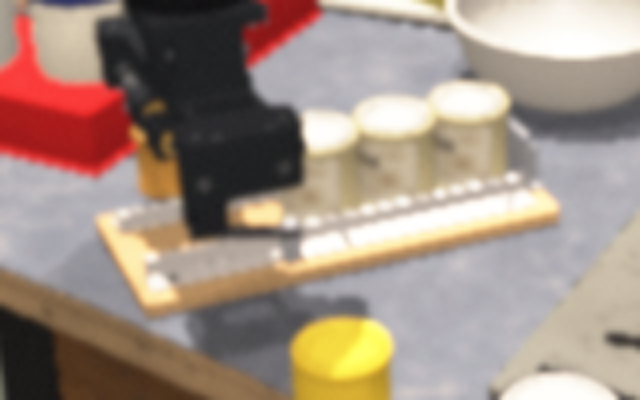

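The pin (wrist picture (360,288)) is moving ahead of the finger's side and the keeper is at about 0.35 rad. Continuing round the arc.

```bash
python3 -m handwheel '[[-0.04,0.1,0,0,0,0],[-0.08,0.2,0,0,0,0],[-0.15,0.3,0,0,0,0],[-0.22,0.4,0,0,0,0],[-0.29,0.5,0,0,0,0],[-0.36,0.59,0,0,0,0],[-0.45,0.67,0,0,0,0],[-0.54,0.75,0,0,0,0],[-0.64,0.83,0,0,0,0],[-0.73,0.9,0,0,0,0],[-0.73,0.9,0,0,0,0]]';python3 - <<'E'
from h import *
where();
p=ctrl.camera_params("wrist");im=ctrl.read_camera("wrist")[:,:,::-1];cv2.imwrite("pics/wrist9.png",cv2.resize(im[170:430,180:460],None,fx=2.2,fy=2.2))
print(np.round([proj("wrist",world(-17-58*np.cos(q),-45+58*np.sin(q),69),p) for q in(.8,.9,1,1.1,1.2)]))
E
```

```text
t: 13.82
tool_pos: [544.6, 94.0, 211.6]
eef_rot: [0.607, 3.081, 0.001]
ft_force: [0.3, 0.2, -0.5]
finger_gap: 0.5
t 13.82 tip rail [-48.  -19.2  45.6] F [ 0.3  0.2 -0.5] gap 0.5 q [-0.18  0.9  -0.13  1.92  0.31  0.35  0.63]
[[356. 305.]
 [366. 316.]
 [374. 327.]
 [380. 338.]
 [385. 350.]]
```

View pics/wrist9.png

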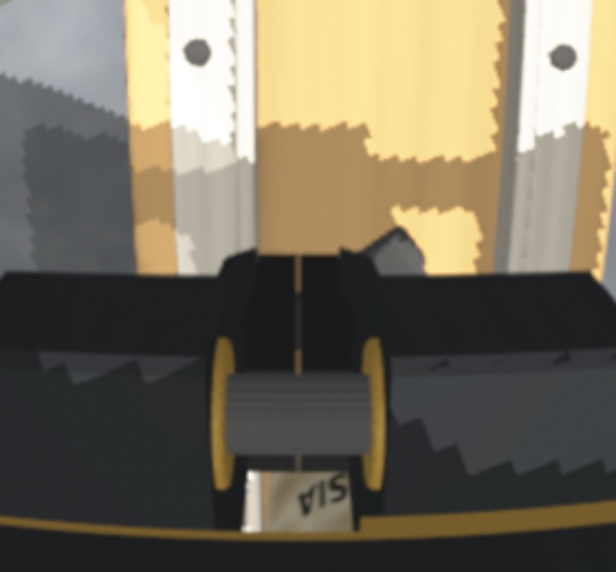

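The dark end of the bar at crop (400,245) fits a keeper angle of about 1.0 rad. I'll step back and round to come in behind the pin, then push along the rail.

```bash
python3 -m handwheel '[[0,-0.1,0,0,0,0],[0,-0.23,0,0,0,0],[0.2,-0.23,0,0,0,0],[0.5,-0.23,0,0,0,0],[0.8,-0.23,0,0,0,0],[0.93,-0.23,0,0,0,0],[0.95,0,0,0,0,0],[0.95,0.3,0,0,0,0],[0.95,0.6,0,0,0,0],[0.95,0.8,0,0,0,0],[0.95,0.84,0,0,0,0],[0.95,0.84,0,0,0,0]]';python3 - <<'E'
from h import *
where();plan((-31,6,45))
p=ctrl.camera_params("wrist");im=ctrl.read_camera("wrist")[:,:,::-1];cv2.imwrite("pics/wrist10.png",cv2.resize(im[170:430,180:460],None,fx=2.2,fy=2.2))
im=ctrl.read_camera("scene")[:,:,::-1];cv2.imwrite("pics/sc10.png",cv2.resize(im[180:280,220:380],None,fx=4,fy=4,interpolation=cv2.INTER_CUBIC))
E
```

```text
t: 14.87
tool_pos: [527.3, 128.7, 211.5]
eef_rot: [0.605, 3.082, 0.001]
ft_force: [-0.1, -0.1, -0.4]
finger_gap: 0.3
t 14.87 tip rail [-77.2   6.4  45.5] F [-0.1 -0.1 -0.4] gap 0.3 q [-0.25  0.89 -0.12  1.95  0.29  0.32  0.58]
row [-1.543 -0.01   0.017  0.008  0.004  0.004]
```

View pics/wrist10.png

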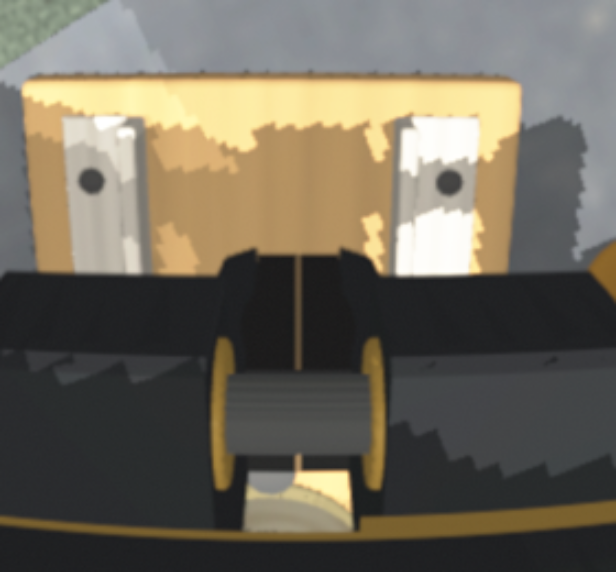

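View pics/sc10.png

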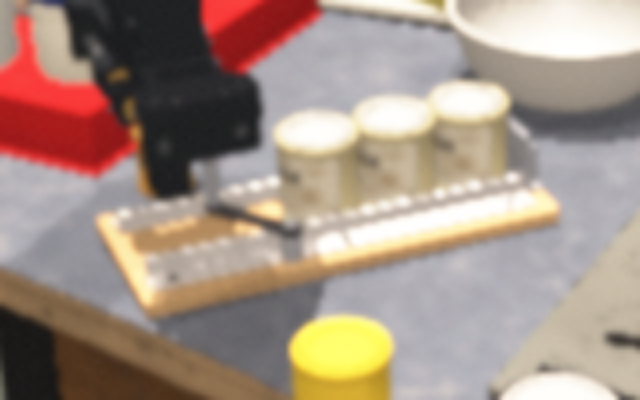

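The pin is directly ahead of the fingers, at scene crop (210,185), with the bar running diagonally to its pivot at (290,232). Pushing forward.

```bash
python3 -m handwheel '[[-0.1,0,0,0,0,0],[-0.25,0,0,0,0,0],[-0.4,0,0,0,0,0],[-0.5,0,0,0,0,0],[-0.6,0,0,0,0,0],[-0.7,0,0,0,0,0],[-0.8,0,0,0,0,0],[-0.9,0,0,0,0,0],[-1,0,0,0,0,0],[-1.1,0,0,0,0,0],[-1.2,0,0,0,0,0],[-1.3,0,0,0,0,0],[-1.38,0,0,0,0,0],[-1.44,0,0,0,0,0],[-1.48,0,0,0,0,0],[-1.48,0,0,0,0,0]]'; python3 -m handwheel '[[-0.02,0,0,0,0,0],[-0.05,0,0,0,0,0],[-0.05,0,0,0,0,0]]'
```

```text
t: 16.3
tool_pos: [568.1, 109.7, 211.4]
eef_rot: [-0.609, -3.082, 0.003]
ft_force: [0.3, 0.4, -0.2]
finger_gap: 0.3
t: 16.55
tool_pos: [568.7, 109.8, 211.3]
eef_rot: [-0.607, -3.081, 0.003]
ft_force: [-1.2, 0.0, 0.6]
finger_gap: 0.4
```

```bash
python3 -m handwheel '[[-0.03,0,0,0,0,0],[-0.06,0,0,0,0,0],[-0.06,0,0,0,0,0]]';python3 -m handwheel '[[-0.03,0,0,0,0,0],[-0.06,0,0,0,0,0],[-0.06,0,0,0,0,0]]'; python3 - <<'E'
from h import *
where()
E
```

```text
t: 16.8
tool_pos: [569.4, 109.8, 211.2]
eef_rot: [-0.605, -3.078, 0.003]
ft_force: [-5.5, -0.2, 2.8]
finger_gap: 0.4
t: 17.05
tool_pos: [570.0, 109.7, 211.1]
eef_rot: [-0.603, -3.076, 0.003]
ft_force: [-8.6, 0.9, 5.3]
finger_gap: 0.0
t 17.05 tip rail [-31.6   4.3  45.1] F [-8.6  0.9  5.3] gap 0.0 q [-0.18  0.92 -0.15  1.83  0.29  0.43  0.64]
```

Resistance of about 8.6 N at a tip position of x = -31.6 mm, where I expected -31: the keeper is on its limit. Holding briefly, then retreating and looking.

```bash
python3 -m handwheel '[[0,0,0,0,0,0],[0,0,0,0,0,0],[0,0,0,0,0,0],[0.1,0,0,0,0,0],[0.3,0,0,0,0,0],[0.6,0,0,0,0,0],[1,0,0,0,0,0],[1.3,0,0,0,0,0],[1.3,0,-0.4,0,0,0],[1.3,0,-1,0,0,0],[1.3,0,-1.8,0,0,0],[1.3,0,-2.6,0,0,0],[1.6,0,-3.4,0,0,0],[2.2,0,-4,0,0,0],[3,0,-4.3,0,0,0],[3.8,0,-4.5,0,0,0],[4.4,0,-4.5,0,0,0],[4.7,0,-4.5,0,0,0],[4.7,0,-4.5,0,0,0]]';python3 - <<'E'
from h import *
where()
im=ctrl.read_camera("top")[:,:,::-1];cv2.imwrite("pics/top11f.png",im);cv2.imwrite("pics/top11.png",cv2.resize(im[145:325,170:330],None,fx=3.3,fy=3.3,interpolation=cv2.INTER_CUBIC))
im=ctrl.read_camera("scene")[:,:,::-1];cv2.imwrite("pics/sc11.png",cv2.resize(im[180:280,220:380],None,fx=4,fy=4,interpolation=cv2.INTER_CUBIC))
E
```

```text
t: 18.63
tool_pos: [441.0, 163.3, 347.3]
eef_rot: [0.603, 3.083, 0.001]
ft_force: [0.4, -0.6, -0.6]
finger_gap: 0.4
t 18.63 tip rail [-170.3    5.7  181.3] F [ 0.4 -0.6 -0.6] gap 0.4 q [-0.33  0.59 -0.19  2.08  0.22  0.49  0.5 ]
```

View pics/top11.png

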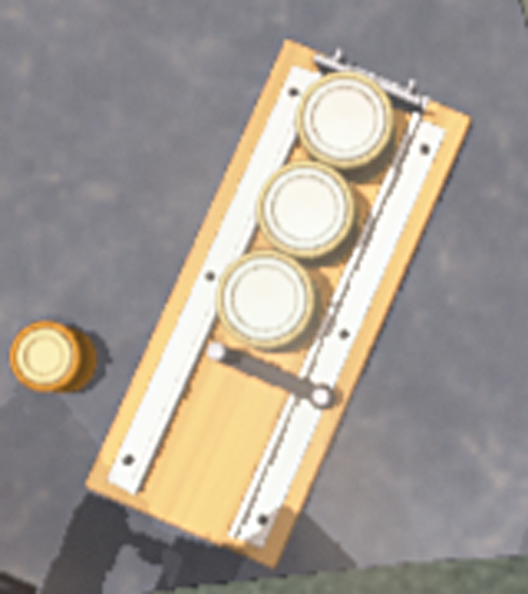

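View pics/sc11.png

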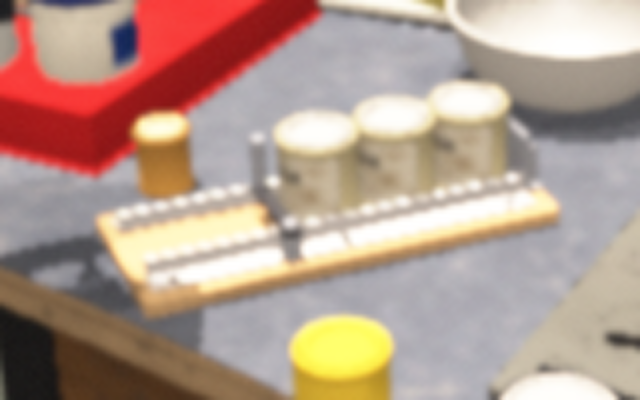

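The bar now lies across the rail, with the pin at crop (217,350) and the pivot at (321,396). The tins are at (346,119), (306,210) and (265,299). Checking the numbers.

```bash
python3 - <<'E'
from h import *
f=lambda x,y:(x/3.3+170-.35,y/3.3+145-.35)
P=rail(onz("top",f(321,396),36));Q=rail(onz("top",f(217,350),69));print(P,Q,"q",np.arctan2(Q[1]-P[1],-(Q[0]-P[0])))
for c in[(346,119),(306,210),(265,299.5)]:print(rail(onz("top",f(*c),73)))
a=cv2.imread("pics/top0.png").astype(int);b=cv2.imread("pics/top11f.png").astype(int)
for n,(u,v) in dict(jar=(185,252),tape=(480,259),wide=(410,296),yellow=(347,320)).items():
    print(n,abs(a-b)[v-25:v+25,u-25:u+25].max(2).mean().round(1))
E
```

```text
[-16.8 -47.5  36. ] [-16.1  10.   69. ] q 1.5829696384836673
[123.8  -3.8  73. ]
[70.5 -3.8 73. ]
[18.2 -3.  73. ]
jar 9.3
tape 11.1
wide 9.0
yellow 8.8
```

```bash
python3 - <<'E'
from h import *
a=cv2.imread("pics/top0.png",0).astype(np.float32);b=cv2.imread("pics/top11f.png",0).astype(np.float32)
for n,(u,v) in dict(jar=(185,252),tape=(480,259),wide=(410,296),bowl=(240,85)).items():
    s=np.s_[v-32:v+32,u-32:u+32];print(n,cv2.phaseCorrelate(a[s],b[s],cv2.createHanningWindow((64,64),cv2.CV_32F)))
s=ctrl.sense();print(s["t"],np.abs(s["qvel"]).max())
ctrl.finish_job()
E
```

```text
jar ((-0.0037618013875473366, -0.026682855722903298), 0.9379641965497285)
tape ((-0.005979110980149471, -0.03747579603265905), 0.9786401955061592)
wide ((-0.039180684999664095, 0.05093560803164365), 0.9992125303251669)
bowl ((-0.14590101584234816, -0.15873895591179377), 1.0393488572444767)
18.7333 0.01660484111436082
the job is handed in; nothing more can be done
```

I pushed the three cream tins along the rail as one train, using closed fingertips on the rear tin only, until the force rose to about 15 N against the end stop. I then swung the keeper by its pin until it reached its limit, backed the arm clear and handed the job in at 18.7 s. No verdict is reported back.

**Tins:** in the top camera their rail x positions are 123.8, 70.5 and 18.2 mm, against nominal 124, 71 and 18. They stand upright in both the top and scene pictures.

**Keeper:** measured at about 1.58 rad, which is its 1.57 limit within the measuring error. The pin resisted with about 8.6 N at the expected position.

**Bystanders:** the jar, tape and wide tin shifted less than 0.1 pixel between the first and last top pictures. The arm was clear, with only sensor noise on the wrist force.

**One disagreement:** the top and wrist cameras differed by about 3 mm sideways on where the rail lies. I used the wrist view for the moves. Measured that way, the top camera puts the tins at y of about -3 to -4 mm. The channel allows them only about 1.5 mm of play, so I put this down to calibration.

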